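Turn the desk air purifier up one click and start it

TASK

Turn the air purifier's big knurled dial one click clockwise (seen from above) with a fingertip, to the next longer mark and no further, let it settle there, and then press the round start button fully down and release it. Touch, do not grasp: leave the stapler, tape roll, eraser and pen cup standing where they are.

Things in the scene. Friction and masses are not known exactly. Their poses are not given: they have to be found in the camera images.
- dial_centre (a point): Centre of the flat top of the black knurled dial (disc, 100 mm diameter, 18 mm high, too wide to pinch), on its axis, 78 mm above the desk when not pressed. The dial is sprung: it sinks up to 6 mm when pressed down, 2 N at first, 17 N at the bottom, and comes back. A fingertip pressed on its top about 35 mm off the axis and drawn round in an arc turns it by friction.
- dial_pointer (a point): Outer end of the white pointer line on the dial's top face, 45 mm from the axis; it turns and sinks with the dial. Three black marks of growing length on the housing beside the rim show the click positions.
- dial (a joint): Dial angle in rad, growing clockwise seen from above. Three click positions (detents): -0.7 (shortest mark), 0 (middle mark), 0.7 (longest mark); stops 0.12 beyond the outer two. It starts at rest at -0.7 or 0. Leaving a detent takes up to 0.06 N m; past about half-way the dial is pulled on to the next, and let go it settles in the nearest.
- start_top (a point): Centre of the top of the white round start button (28 mm diameter) on the same housing, beside the dial, 82 mm above the desk when released; the point moves down with the button. Press it straight down.
- start (a joint): Travel of the start button in m: 0 released, 0.006 fully down (5 N needed); springs back.
- purifier: White housing of the air purifier, 160 (x) x 250 (y) x 60 mm high, fixed; origin at the centre of its underside at desk height; x axis points to the side of the marks. In its frame the dial axis stands at (-5, 55) mm and the button at (-30, -75) mm.
- stapler: Bystander: white stapler 125 x 34 mm, 50 mm high, beyond the purifier; origin under its centre, x along it.
- tape: Bystander: paper tape roll lying flat, 68 mm diameter, 18 mm high, on the button's side of the purifier; origin under its centre.
- eraser: Bystander: eraser in a paper sleeve, 24 x 58 mm, 14 mm high, between robot and purifier; origin under its centre.
- pencup: Bystander: clear square pen cup 66 x 66 x 85 mm with pens up to 146 mm high, on the dial's side of the purifier; origin under its centre.

How it is judged:
By the outcome, as a careful person would: the job done as asked, in the order asked, and still so for the second after the job is handed in, with the robot touching nothing.
It also fails if it takes over 38 s, if anything falls off the work surface, if the arm or the gripper's body presses on something with over 40 N, if the wrist force passes 120 N, or if a joint passes its speed limit or range.

ROBOT

A 7-joint arm with a two-finger parallel gripper is mounted at the origin on the work surface. World frame = base frame: x ahead of the robot, y to its left, z up, the work surface at z = 0. Lengths are in mm, angles in rad, forces in N, time in s.
With the tool pointing down it reaches from about 400 to 850 mm from the base axis. Payload 4.5 kg.
Tool frame: the origin (TCP) lies at the very end of the fingers, on their centre line; the grasp point (between the pads) lies 19 mm behind it; z points along the fingers, y is the direction in which the jaws open and shut (so a half turn about z gives the same grasp; the last joint's range is limited). The gripper opens to 88 mm and grips with 3 to 60 N. Pads are 18 mm wide; open, the fingers measure 123 mm over their backs; the gripper's body (75 mm by 187 mm) begins 45 mm behind the grasp point.
Start: joints at [-1.3, 0.689, -0.195, 1.565, 0.157, 0.902, -0.215], TCP at [146.599, 607.587, 238.743] pointing down, gripper open.
Joint ranges: [-3.01, 3.01], [-0.46, 2.08], [-1.47, 1.51], [0.13, 2.56], [-1, 4.14], [0.04, 2.09], [-2.66, 2.66]. Speed limits (rad/s): [2.57, 2.57, 3.14, 3.14, 3.14, 3.14, 3.14].

INTERFACE

Orientations are given as a rotation vector (axis times angle).
In Python, from bench import get_obs, capture, get_calibration, sign_off gives the robot as it stands.
- The arm moves only by the tool arm_command, never from a script. Its arguments are lists of equal length, an entry for each row: "dp": the shift along the tool's x, y, z in mm, a list of three; "dr": the turn, a rotation vector about the tool's x, y, z in degrees, a list of three; "fingers": the opening, from 0 (shut) to 1 (fully open). In form: {"dp": [[tx, ty, tz], ...], "dr": [[rx, ry, rz], ...], "fingers": [fingers, ...]}. A call has 1 to 20 rows; each row shifts and turns the commanded pose from where the row before left it, along the tool's axes as they then stand; what a row does not reach is not made up. A row lasts 1/8 s, in which the tool goes at most 62.5 mm and 10.7 degrees, less where a joint would pass 70% of its speed; a pose out of reach is approached as far as the arm can. A call with a gripper value outside its range is refused whole. The fingers move at their own pace and stop on an object; the grip force is fixed at half the most. Time passes only in rows, so rows that do not move let the fingers close. It gives the time, the measured TCP pose, the force and the opening at its end, in the units of the state.
- get_obs(): the state, without advancing time (a new reading comes with each control period).
- capture(name): name is "scene" or "top" or "wrist"; returns the picture (480x640x3 uint8, red, green, blue); there is no depth.
- get_calibration(name): a dict with "intrinsics" (3x3 intrinsics, pixels), "extrinsics" (4x4, takes a point from camera to world coordinates). Camera axes: x right, y up, looking along -z (the intrinsics and any distortion apply to the point x, -y, -z); pixel columns grow to the right and rows downward; lengths in mm; the calibration is good to about 2 mm. A picture is of the moment at which its call begins: read the wrist's pose just before it. get_calibration takes no time and is no camera call; for the wrist camera it gives the pose at the moment of the call.
- sign_off(): hands the job in, once; it reports no verdict.
The state is a dict: "t": time; "q": joint angles; "joint_vel": joint speeds; "joint_efforts": joint torques, N m; "ee_pos": TCP position; "ee_rot": TCP orientation; "contact_force": force on the tool from outside, world axes, zero at the start; "moment": the same for the moment, N m; "width": finger opening in mm.
Only numpy, scipy, OpenCV 4.12 (cv2) and the standard library are available. Lean on these libraries where they do the work, as an engineer would, in place of code of your own. Each camera call takes 0.05 s, during which the arm holds its last target. There are 200 camera calls.

## Working session

There is one attempt and no reset: what is moved stays moved. The work goes in short steps, Python scripts to look and compute and a tool call to move; the robot and the scene stay as the last step left them, time stands still between calls to the robot, and variables do not carry over. Pictures are saved under pics/ and viewed, about 8 in all and at most 12, crops included, and the job is handed in when it is done.

Besides the shell and the picture viewer there is one more tool, called after ">>>" as a command line: name --argument value ..., lists and objects as JSON in quotes. arm_command: Moves the arm, as the interface text tells. Its arguments: {"type":"object","properties":{"dp":{"type":"array"},"dr":{"type":"array"},"fingers":{"type":"array"}},"required":["dp","dr","fingers"]}

```bash
mkdir -p pics; cat > h.py <<'E'
import numpy as np,cv2
from bench import *
def snap(n,f):
    c=get_calibration(n);im=capture(n);cv2.imwrite('pics/'+f,im[:,:,::-1]);np.savez('pics/'+f+'.npz',K=c['intrinsics'],E=c['extrinsics'],im=im);return im,c
def ray(f,uv,z):
    d=np.load('pics/'+f+'.npz');K,E=d['K'],d['E']
    out=[]
    for u,v in uv:
        p=np.linalg.inv(K)@[u,v,1];r=E[:3,:3]@[p[0],-p[1],-p[2]];o=E[:3,3]
        out.append(o+r*(z-o[2])/r[2])
    return np.array(out)
def proj(f,P):
    d=np.load('pics/'+f+'.npz');K,E=d['K'],d['E'];q=(np.array(P)-E[:3,3])@E[:3,:3];q=np.c_[q[:,0],-q[:,1],-q[:,2]]@K.T
    return q[:,:2]/q[:,2:]
E
python3 - <<'E'
from h import *
np.set_printoptions(precision=3,suppress=True)
o=get_obs();print(o)
for n in['top','scene']:
    im,c=snap(n,n+'1.png');print(c)
E
```

```text
{'t': 0.0, 'q': array([-1.3  ,  0.69 , -0.195,  1.566,  0.157,  0.903, -0.215]), 'joint_vel': array([-0.001,  0.   ,  0.001, -0.001,  0.001,  0.   ,  0.   ]), 'joint_efforts': array([ -0.001, -52.756,  -1.267, -15.343,  -0.053,   0.006,   0.   ]), 'ee_pos': array([146.506, 606.923, 237.907]), 'ee_rot': array([-0.371, -3.119,  0.003]), 'contact_force': array([-0.707, -0.221, -0.363]), 'moment': array([ 0.008,  0.033, -0.066]), 'width': 88.08500808562306}
{'intrinsics': array([[470.905,   0.   , 320.791],
       [  0.   , 470.905, 241.179],
       [  0.   ,   0.   ,   1.   ]]), 'extrinsics': array([[ -0.029,   0.997,  -0.073, 513.399],
       [ -0.999,  -0.026,   0.037,  70.924],
       [  0.035,   0.074,   0.997, 920.155],
       [  0.   ,   0.   ,   0.   ,   1.   ]])}
{'intrinsics': array([[528.737,   0.   , 308.561],
       [  0.   , 528.737, 235.199],
       [  0.   ,   0.   ,   1.   ]]), 'extrinsics': array([[   0.626,   -0.525,    0.576, 1124.295],
       [   0.779,    0.414,   -0.471, -377.071],
       [   0.009,    0.744,    0.668,  700.482],
       [   0.   ,    0.   ,    0.   ,    1.   ]])}
```

View pics/top1.png

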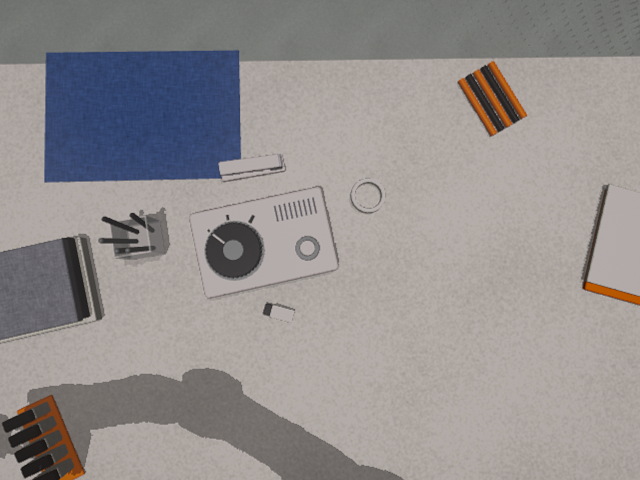

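The top view shows the dial at about (233,250), with its pointer toward the shortest mark at (208,231). The button is at (307,248) and the pen cup is to the left. Next I'll zoom in.

```bash
python3 - <<'E'
from h import *
im=cv2.imread('pics/top1.png')
cv2.imwrite('pics/c.png',cv2.resize(im[180:305,180:350],None,fx=4.7,fy=4.7,interpolation=cv2.INTER_CUBIC))
print(ray('top1.png',[(233,250)],78),ray('top1.png',[(307.5,248)],82))
hsv=cv2.cvtColor(im,cv2.COLOR_BGR2GRAY)
m=(hsv<75).astype('uint8')
c,_=cv2.findContours(m,cv2.RETR_EXTERNAL,cv2.CHAIN_APPROX_NONE)
for k in c:
    if cv2.contourArea(k)>5:
        x=k[:,0].mean(0)
        if 180<x[0]<340 and 180<x[1]<330: print(cv2.contourArea(k),cv2.minAreaRect(k),ray('top1.png',[cv2.minAreaRect(k)[0]],78 if cv2.contourArea(k)>1000 else 60))
E
```

```text
[[563.79669135 196.52158311  78.        ]] [[563.55042624  63.92160851  82.        ]]
52.5 ((267.6000061035156, 308.70001220703125), (6.008327484130859, 11.067971229553223), 18.434947967529297) [[457.01785551 138.71574311  60.        ]]
2345.5 ((233.5, 249.5), (55.0, 55.0), 90.0) [[564.66417199 195.62326196  78.        ]]
8.5 ((251.10003662109375, 218.80003356933594), (1.7888542413711548, 6.708203315734863), 26.56505012512207) [[621.14792509 165.42097385  60.        ]]
```

View pics/c.png

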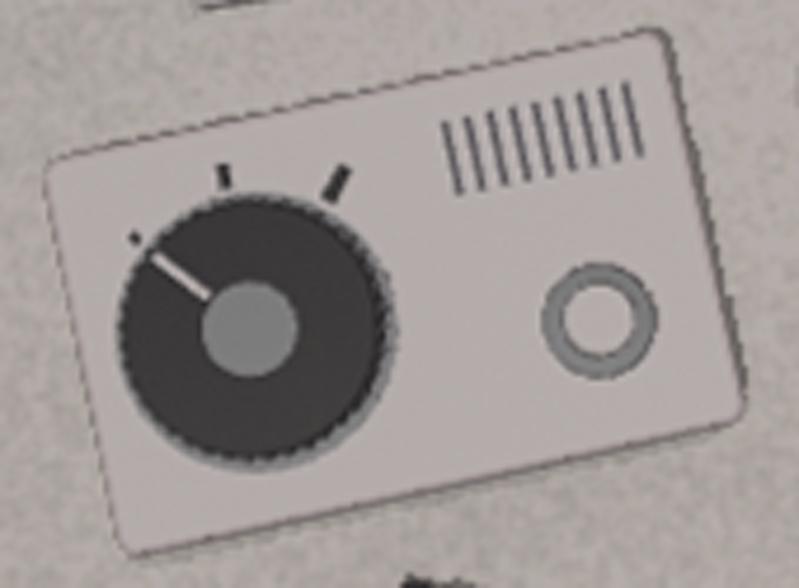

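>>> arm_command --dp '[[-36,-21,0],[-36,-21,0],[-36,-21,0],[-36,-21,0],[-36,-21,0],[-36,-21,0],[-36,-21,0],[-36,-21,0],[-36,-21,0],[-36,-21,0],[-36,-21,0],[-36,-21,0],[-36,-21,0],[-36,-21,0],[-32,-18,0],[0,0,0],[0,0,0]]' --dr '[[0,0,0],[0,0,0],[0,0,0],[0,0,0],[0,0,0],[0,0,0],[0,0,0],[0,0,0],[0,0,0],[0,0,0],[0,0,0],[0,0,0],[0,0,0],[0,0,0],[0,0,0],[0,0,0],[0,0,0]]' --fingers '[1,1,1,1,1,1,1,0,0,0,0,0,0,0,0,0,0]'

```text
t: 2.22
ee_pos: [593.5, 179.4, 238.3]
ee_rot: [-0.37, -3.118, -0.001]
contact_force: [-0.1, 0.5, 0.2]
width: 0.3
```

```bash
python3 - <<'E'
from h import *
np.set_printoptions(precision=3,suppress=True)
o=get_obs();print(o)
im,c=snap('wrist','w1.png');print(c);print(proj('w1.png',[(564,196,78),(563.5,64,82),o['ee_pos']]))
E
```

```text
{'t': 2.225, 'q': array([-0.222,  0.688, -0.262,  1.578,  0.209,  0.904,  0.778]), 'joint_vel': array([-0.019, -0.008, -0.015,  0.008, -0.001, -0.   ,  0.   ]), 'joint_efforts': array([  1.463, -52.04 ,  -1.352, -15.365,   0.077,   0.074,   0.005]), 'ee_pos': array([593.535, 179.38 , 238.296]), 'ee_rot': array([-0.37 , -3.118, -0.001]), 'contact_force': array([-0.107,  0.459,  0.176]), 'moment': array([0.046, 0.035, 0.013]), 'width': 0.3090405239718545}
{'intrinsics': array([[403.791,   0.   , 322.055],
       [  0.   , 403.791, 239.446],
       [  0.   ,   0.   ,   1.   ]]), 'extrinsics': array([[  0.234,  -0.931,  -0.281, 519.946],
       [  0.972,   0.224,   0.068, 195.761],
       [ -0.001,  -0.289,   0.957, 384.033],
       [  0.   ,   0.   ,   0.   ,   1.   ]])}
[[336.321 176.616]
 [168.97  216.952]
 [325.574 314.633]]
```

View pics/w1.png

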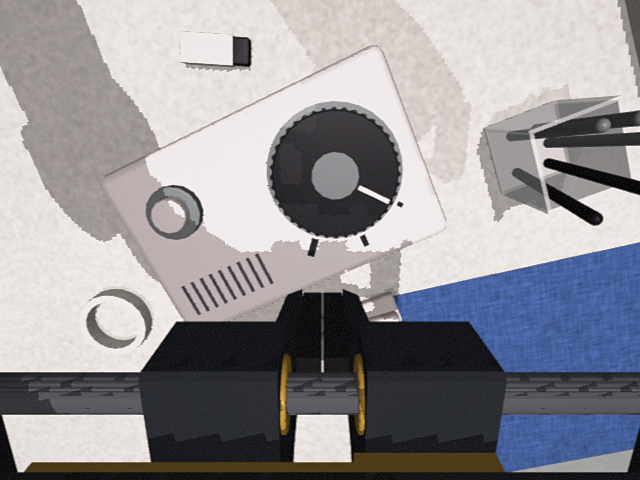

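The wrist view has the dial at (335,176) and the button top at about (168,215). Both match the top-view positions to within about 1 mm, so I'll descend.

>>> arm_command --dp '[[0,0,35],[0,0,35],[0,0,35],[0,0,35],[0,0,12],[0,0,0],[0,0,2],[0,0,2],[0,0,0]]' --dr '[[0,0,0],[0,0,0],[0,0,0],[0,0,0],[0,0,0],[0,0,0],[0,0,0],[0,0,0],[0,0,0]]' --fingers '[0,0,0,0,0,0,0,0,0]'

```text
t: 3.4
ee_pos: [594.7, 178.6, 83.3]
ee_rot: [0.371, 3.119, 0.001]
contact_force: [-0.3, 0.2, -0.1]
width: 0.8
```

>>> arm_command --dp '[[0,0,2],[0,0,2],[0,0,1],[0,0,1],[0,0,1],[0,0,0],[0,0,0]]' --dr '[[0,0,0],[0,0,0],[0,0,0],[0,0,0],[0,0,0],[0,0,0],[0,0,0]]' --fingers '[0,0,0,0,0,0,0]'

```text
t: 4.28
ee_pos: [594.8, 178.7, 76.4]
ee_rot: [0.371, 3.119, 0.001]
contact_force: [-0.7, -1.0, 7.6]
width: 0.5
```

>>> arm_command --dp '[[0,0,1],[0,0,0],[0.78,-2.33,0],[0.78,-2.33,0],[0.78,-2.33,0],[0.78,-2.33,0],[0.78,-2.33,0],[0.78,-2.33,0],[0.78,-2.33,0],[0.78,-2.33,0],[0.78,-2.33,0],[0,0,0],[0,0,0]]' --dr '[[0,0,0],[0,0,0],[0,0,4],[0,0,4],[0,0,4],[0,0,4],[0,0,4],[0,0,4],[0,0,4],[0,0,4],[0,0,4],[0,0,0],[0,0,0]]' --fingers '[0,0,0,0,0,0,0,0,0,0,0,0,0]'

```text
t: 5.9
ee_pos: [579.2, 164.3, 75.7]
ee_rot: [1.316, 2.851, 0.002]
contact_force: [-0.5, -0.5, 7.8]
width: 0.1
```

```bash
python3 - <<'E'
from h import *
im,c=snap('wrist','w2.png');print(get_obs()['contact_force'],get_obs()['ee_pos'])
E
```

```text
[-1.05893418 -0.6466223   7.24109546] [579.1843321  164.27218133  75.73978447]
```

View pics/w2.png

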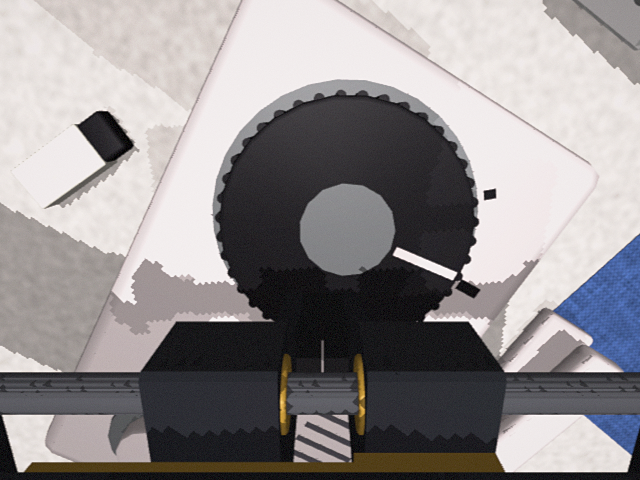

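The pointer tip at (458,278) now sits against the middle mark at (468,288). I'll lift and move over to the button.

>>> arm_command --dp '[[0,0,-4],[0,0,-16],[0,0,-30],[0,0,-30],[-16.5,-19,0],[-16.5,-19,0],[-16.5,-19,0],[-16.6,-20,0],[0,0,0],[0,0,0]]' --dr '[[0,0,0],[0,0,0],[0,0,0],[0,0,0],[0,0,0],[0,0,0],[0,0,0],[0,0,0],[0,0,0],[0,0,0]]' --fingers '[0,0,0,0,0,0,0,0,0,0]'

```text
t: 7.2
ee_pos: [562.9, 65.4, 155.1]
ee_rot: [1.315, 2.853, 0.003]
contact_force: [-0.6, 0.2, 0.8]
width: 0.1
```

```bash
python3 - <<'E'
from h import *
im,c=snap('wrist','w3.png');snap('top','top3.png');print(proj('w3.png',[(563.5,64,82),(564,196,78)]),get_obs()['ee_pos'])
print(ray('w3.png',[(322,290)],82))
E
```

```text
[[323.68737043 255.58869775]
 [492.50988544  67.75869548]] [562.7947533   65.72101934 154.85824267]
[[576.67776241  47.07426311  82.        ]]
```

View pics/w3.png

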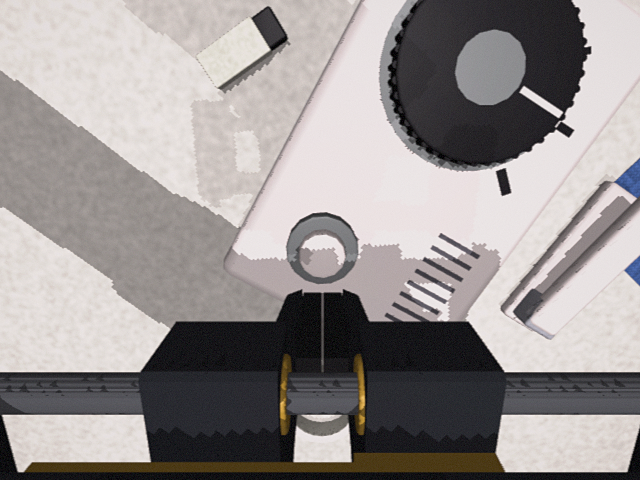

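The pointer still lines up with the middle mark after release, and the button centre at (322,256) is where the projection puts it. Now I'll press.

>>> arm_command --dp '[[-1.5,-0.5,30],[0,0,30],[0,0,6],[0,0,0],[0,0,3],[0,0,3],[0,0,2],[0,0,2],[0,0,2],[0,0,1],[0,0,0],[0,0,0]]' --dr '[[0,0,0],[0,0,0],[0,0,0],[0,0,0],[0,0,0],[0,0,0],[0,0,0],[0,0,0],[0,0,0],[0,0,0],[0,0,0],[0,0,0]]' --fingers '[0,0,0,0,0,0,0,0,0,0,0,0]'

```text
t: 8.8
ee_pos: [563.6, 62.4, 76.5]
ee_rot: [1.317, 2.851, 0.001]
contact_force: [0.5, 0.7, 8.8]
width: 0.7
```

>>> arm_command --dp '[[0,0,1.5],[0,0,1.5],[0,0,0],[0,0,0]]' --dr '[[0,0,0],[0,0,0],[0,0,0],[0,0,0]]' --fingers '[0,0,0,0]'

```text
t: 9.3
ee_pos: [563.6, 62.4, 76.0]
ee_rot: [1.316, 2.85, 0.002]
contact_force: [-5.6, 0.3, 31.3]
width: 0.3
```

Three more mm of command moved the tip only 0.5 mm and raised the force to 31 N, so the button is bottomed. Releasing it now.

>>> arm_command --dp '[[0,0,-4],[0,0,-8],[0,0,-25],[0,0,-30],[0,0,-35],[0,0,-35],[-30,-10,0],[-30,-10,0],[-30,-10,0],[-30,-10,0],[0,0,0],[0,0,0],[0,0,0],[0,0,0]]' --dr '[[0,0,0],[0,0,0],[0,0,0],[0,0,0],[0,0,0],[0,0,0],[0,0,0],[0,0,0],[0,0,0],[0,0,0],[0,0,0],[0,0,0],[0,0,0],[0,0,0]]' --fingers '[0,0,0,0,0,0,0,0,0,0,0,0,0,0]'

```text
t: 11.05
ee_pos: [610.3, -53.7, 209.7]
ee_rot: [-1.314, -2.853, -0.001]
contact_force: [-0.5, 0.5, -0.1]
width: 0.6
```

```bash
python3 - <<'E'
from h import *
snap('wrist','w4.png');snap('top','top4.png');o=get_obs();print(o['ee_pos'],o['contact_force'])
a=cv2.imread('pics/w4.png');b=cv2.imread('pics/top4.png')
cv2.imwrite('pics/f.png',np.hstack([cv2.resize(a,(400,300)),cv2.resize(b[130:370,80:400],(400,300))]))
E
```

```text
[610.40388197 -54.29487201 209.75819241] [-0.16651293  0.5946667  -0.02658403]
```

View pics/f.png

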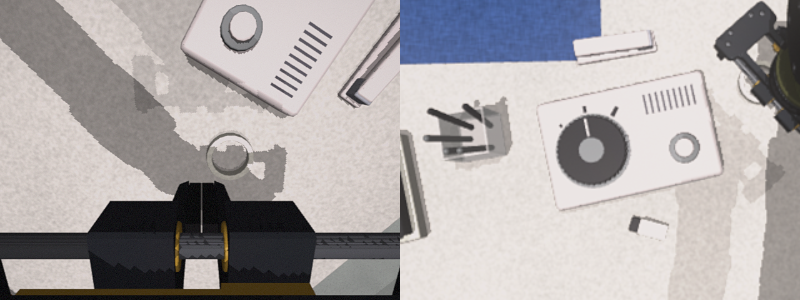

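The right-hand (top) view has the pointer at (586,128), on the middle mark. The button is back up and the bystanders look unmoved.

```bash
python3 -c "
from bench import *
print(sign_off())"
```

```text
the job is handed in; nothing more can be done
None
```

The dial is one click clockwise, from the shortest mark to the middle one, and the start button was then pressed fully down and released. I handed the job in at about 11 s.

- **Dial:** I turned it with the closed fingertips at about 8 N, 36° round its axis. The wrist picture after lifting off and the last top picture both show the pointer resting on the middle mark.
- **Button:** It bottomed out. Another 3 mm of commanded travel moved the tip only 0.5 mm and took the force to about 31 N, more than the 5 N needed. The last pictures show it back up.
- **Bystanders:** By eye, the stapler, tape, eraser and pen cup are where they started. I didn't measure them, and the arm partly hides the tape in the last top view, though the wrist view shows it.
- **End state:** The tool was clear of everything, reading about 0.6 N, which is its usual noise. None of the checks failed or disagreed.

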